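# Load the copper blank in the vise and set the knurled nut

### The arm

A 6-joint arm with a two-finger parallel gripper is mounted at the origin on the work surface. World frame = base frame: x ahead of the robot, y to its left, z up, the work surface at z = 0. Lengths are in mm, angles in rad, forces in N, time in s.
With the tool pointing down it reaches from about 400 to 825 mm from the base axis. Payload 7 kg.
Tool frame: the origin (TCP) lies midway between the tips of the shut fingers; the grasp point (between the pads) lies 19 mm behind it; z points along the fingers, y is the line along which they close (so a half turn about z gives the same grasp; the last joint's range is limited). The gripper opens to 88 mm and grips with 3 to 60 N. Pads are 19 mm wide; open, the fingers measure 130 mm over their backs; the gripper's body (78 mm by 193 mm) begins 47 mm behind the grasp point.
Start: joints at [1.489, 0.359, 0.012, 0, -1.224, -0.288], TCP at [243.972, 629.343, 226.561] pointing down, gripper open.
Joint ranges: [-3.07, 3.07], [-1.43, 2.12], [-1.02, 1.25], [-3.03, 1.67], [-3.05, -0], [-3.03, 3.03]. Speed limits (rad/s): [2.39, 2.39, 3.01, 3.14, 3.14, 3.14].

### API

Orientations are given as a unit quaternion [x, y, z, w].
In Python, from bench import r gives the robot as it stands. The module is installed in compiled form; this text tells all that it offers.
- The arm moves only by the shell command python3 -m creep 'ROWS' [FORCE]. ROWS is JSON, one flat list of numbers, 7 for each row, row after row: the shift along the tool's x, y, z in mm, then the turn, a rotation vector about the tool's x, y, z in rad, then the closure, from 0 (fully open) to 1 (shut). A call has 1 to 20 rows; each row is the pose to reach, as a shift and turn from the pose commanded when the call began, along the tool's axes at that moment; what a row does not reach only later rows make up. A row lasts 1/10 s, in which the tool goes at most 50 mm and 8.59 degrees, less where a joint would pass 70% of its speed; a pose out of reach is approached as far as the arm can. A call with a gripper value outside its range is refused whole. The fingers move at their own pace and stop on an object; FORCE is the grip in N (left out, the last holds). Time passes only in rows, so rows that repeat a pose let the fingers close. It gives the time, the measured TCP pose, the force, the opening and the grip force at its end, in the units of the state.
- r.get_obs(): the state, without advancing time (a new reading comes with each control period).
- r.camera(name): name is "scene" or "top" or "wrist"; returns a dict with "pixels" (480x640x3 uint8, red, green, blue), "fx", "fy", "cx", "cy" (pixels), "rvec" (rotation vector, rad) and "tvec" (3), from world to camera coordinates, as OpenCV has them; the wrist camera has in their place "T_tool_cam" (4x4, takes a point from camera to tool coordinates, whose origin is the TCP and whose axes are the flange's). Camera axes: x right, y down, z forward; pixel columns grow to the right and rows downward; lengths in mm; the calibration is good to about 2 mm. A picture is of the moment at which its call begins: read the wrist's pose just before it. There is no depth.
- r.job_done(): hands the job in; it is judged then, once.
The state is a dict: "time_s": time; "joint_positions": joint angles; "qvel": joint speeds; "joint_efforts": joint torques, N m; "position": TCP position; "eef_rot": TCP orientation; "force": force on the tool from outside, world axes, zero at the start; "ft_torque": the same for the moment, N m; "opening": finger opening in mm; "finger_force": force on a finger pad.
Only numpy, scipy, OpenCV 4.12 (cv2) and the standard library are available. Lean on these libraries where they do the work, as an engineer would, in place of code of your own. Each camera call takes 0.05 s, during which the arm holds its last target. There are 200 camera calls.

### The job

Take the copper blank out of the wooden rack and slide it fully home, upright, into the slot of the round steel vise, and let go of it. Only then screw the brass knurled nut down (clockwise from above) until it bottoms out, back it off a quarter turn so the blank can still be nudged, and finish while holding the nut there in the gripper. Leave the aluminium blank, the two glass jars and the graver where they are.

Things in the scene. Friction and masses are not known exactly. Their poses are not given: they have to be found in the camera images.
- vise: Round steel vise base fixed to the bench, 150 mm wide, 30 mm high; origin under its centre, z up. At x = -38 mm a dark jaw block (40 x 74 mm in x, y; top 70 mm above the bench) has the slot. A lower block (50 x 60 mm, top at 60 mm) at x = +38 mm carries a 3 mm washer 46 mm wide and the brass nut, axis vertical at x = +38 mm, y = 0. A stud rises through the nut to 105 mm above the bench.
- slot (a point): Middle of the slot's mouth, 70 mm above the bench, in the top of the dark jaw block; axes as the vise. The slot is 10 mm wide along x, 52 mm long along y and 25 mm deep (floor 45 mm above the bench), with a 3 mm chamfer at the mouth. It is 76 mm from the nut's axis.
- nut: Brass knurled nut, upright cylinder 36 mm in diameter, 32 mm high, red line on its top along its own x axis; origin at the centre of its underside, z up. Captive, already started on its thread; turns with joint 'thread'. Bottomed out, its underside is on the washer 63 mm above the bench, its top at 95 mm, and the red line points along the vise's +x (away from the slot).
- nut_top (a point): Centre of the nut's top face.
- thread (a joint): Turn of the nut, rad. 0 = bottomed out on the washer (a hard stop); grows as it is unscrewed, counter-clockwise from above; the nut rises 6 mm a turn. At the start it is 1.8 to 3.4 rad. It turns with light friction (about 0.06 N m) and stays where it is left.
- rack: Light wooden rack fixed to the bench, 36 x 170 x 25 mm (x, y, z), origin at the centre of its underside. It has two loose slots in a row along y, at y = -45 and +45 mm, each 11 x 53 mm and 15 mm deep (floor 10 mm above the bench); one holds the copper blank, the other the aluminium one.
- plate: Copper blank, a flat plate 8 mm thick (its x), 50 mm wide (its y) and 55 mm tall (its z), about 0.2 kg; origin at the centre of its lower edge. It stands upright in the rack, top 65 mm above the bench. Either face may look either way in the vise.
- spare: Aluminium blank of the same size standing in the rack; not to be used. Origin at the centre of its lower edge.
- jar: Small glass jar with a white lid, 42 mm across and 45 mm high, standing loose between the robot and the work; origin under its centre. Leave alone.
- jar_blue: Small glass jar with a blue lid, 42 mm across and 45 mm high, standing loose beyond the work; origin under its centre. Leave alone.
- graver: Hand graver with a handle, 150 mm long, lying on the bench beside the vise. Leave alone.

How it is judged (in metres and radians):
On the way, in this order (a step that is already met when the one before it is completed fails the run):
1. the copper blank is fully home in the vise slot and let go, the nut still up its thread (z of plate in the frame of slot below -0.0225 m and horizontal distance between plate and slot below 0.004 m and angle between the z axis of plate and the z axis of vise, either way round below 0.1 rad and contact force between the fingers and plate below 0.3 N and value of joint thread above 0.5 rad), for 0.2 s.
2. the nut is bottomed out (value of joint thread below 0.07 rad), for 0.1 s.
At the end, for the whole second after the job is handed in: The nut stands a quarter turn (1.57 rad, within 0.3) back from bottomed out, gripped by the fingers with more than 3 N; the copper blank, not touched by the fingers, is upright (within 0.1 rad) and within 2.5 mm of the slot floor, centred within 4 mm (value of joint thread between 1.27 and 1.87 rad and contact force between the fingers and nut above 3 N and contact force between the fingers and plate below 0.3 N and z of plate in the frame of slot below -0.0225 m and horizontal distance between plate and slot below 0.004 m and angle between the z axis of plate and the z axis of vise, either way round below 0.1 rad); the arm keeps its last pose, push and grip.
It fails at once if the aluminium blank was moved more than 15 mm (distance of spare from where it was at the start of the episode above 0.015 m).
It fails at once if a jar was moved more than 25 mm or knocked over (distance of any of jar, jar_blue from where it was at the start of the episode above 0.025 m or angle between any of jar, jar_blue's own z axis and vertical above 0.5 rad).
It fails at once if the graver was moved more than 25 mm (distance of graver from where it was at the start of the episode above 0.025 m).
It also fails if it takes over 61 s, if anything falls off the work surface, if the arm or the gripper's body presses on something with over 40 N, if the wrist force passes 120 N, or if a joint passes its speed limit or range.

## Working session

There is one attempt and no reset: what is moved stays moved. The work goes in short steps, Python scripts to look and compute and a shell command to move; the robot and the scene stay as the last step left them, time stands still between calls to the robot, and variables do not carry over. Pictures are saved under pics/ and viewed, at most 10 in all, crops included, and the job is handed in when it is done.

```bash
mkdir -p pics
cat > h.py <<'E'
import numpy as np, cv2
from scipy.spatial.transform import Rotation as R
from bench import r
def ray(c,u,v,pose=None):
    d=np.array([(u-c['cx'])/c['fx'],(v-c['cy'])/c['fy'],1.])
    if 'rvec' in c:
        M=R.from_rotvec(np.ravel(c['rvec'])).as_matrix(); return -M.T@np.ravel(c['tvec']), M.T@d
    T=np.eye(4);T[:3,:3]=R.from_quat(pose[1]).as_matrix();T[:3,3]=pose[0]
    T=T@np.array(c['T_tool_cam']); return T[:3,3],T[:3,:3]@d
def at(c,u,v,z,pose=None):
    o,d=ray(c,u,v,pose); return o+d*(z-o[2])/d[2]
def snap(n,f):
    o=r.get_obs(); c=r.camera(n); cv2.imwrite(f,c['pixels'][:,:,::-1])
    import pickle; pickle.dump((c,(o['position'],o['eef_rot'])),open(f+'.pkl','wb')); return c,o
def load(f):
    import pickle; return pickle.load(open(f+'.pkl','rb'))
E
python3 - <<'E'
from h import *
c,o=snap('top','pics/top.png'); print(o); print({k:v for k,v in c.items() if k!='pixels'})
c,o=snap('scene','pics/scene.png')
E
```

```text
{'time_s': 0.0, 'joint_positions': array([ 1.48906013e+00,  3.59388496e-01,  1.10284867e-02, -3.65380331e-04,
       -1.22409219e+00, -2.88075235e-01]), 'qvel': array([-0.00123246, -0.0001252 ,  0.00092128,  0.00166955, -0.00165037,
        0.00143375]), 'joint_efforts': array([ 2.67234309e-04, -5.82714307e+01,  2.93051237e+01,  6.99689224e+00,
        6.91245645e-03, -1.57537174e-04]), 'position': array([243.82909911, 628.87931031, 225.60568378]), 'eef_rot': array([ 9.82941797e-01, -1.83914951e-01, -8.55887104e-05,  8.41222306e-04]), 'force': array([-0.09183747, -0.24165852,  0.85817532]), 'ft_torque': array([-0.01810479, -0.02933699,  0.03908073]), 'finger_force': 0.0, 'opening': 87.77654502570758}
{'fx': 516.8515959200689, 'fy': 516.8515959200689, 'cx': 314.89441263975885, 'cy': 232.11689884480253, 'rvec': array([ 2.159013  , -2.11101289,  0.15472099]), 'tvec': array([-73.59496673, 549.84151741, 857.4146268 ])}
```

View pics/top.png

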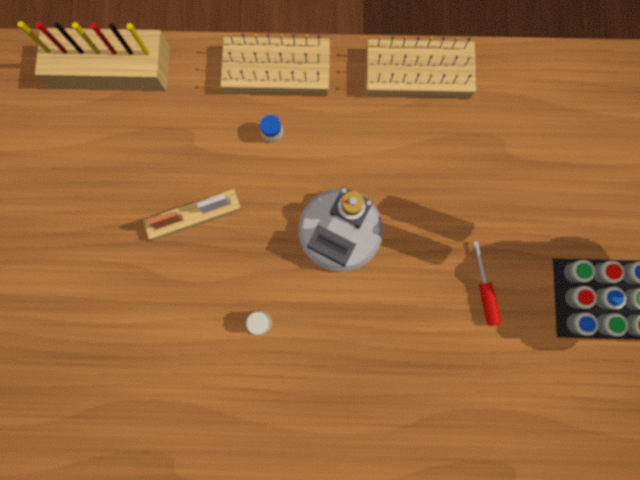

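View pics/scene.png

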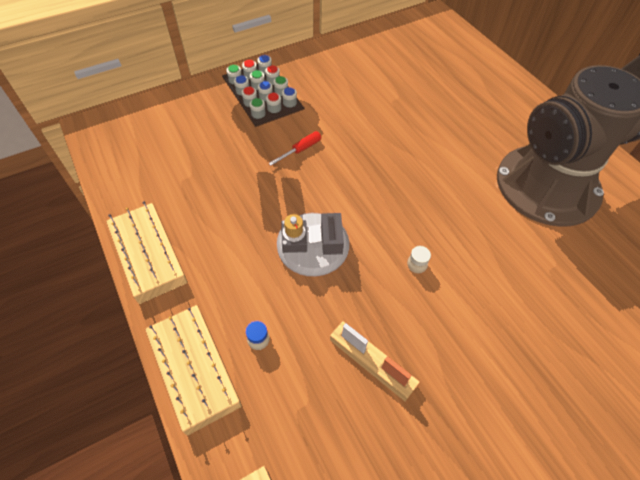

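The top view shows the copper blank at about (166,219), the aluminium at (213,203), the slot at (333,243), the nut at (352,204) and the jars at (259,323) and (271,126). I'll enlarge the work area next.

Run:
```python
from h import *
c,p=load('pics/top.png')
im=cv2.imread('pics/top.png')
a=cv2.resize(im[180:250,140:245],None,fx=7,fy=7,interpolation=cv2.INTER_CUBIC)[:,:700]
a=cv2.resize(im[185:245,140:240],(600,360),interpolation=cv2.INTER_CUBIC)
cv2.imwrite('pics/c1.png',a)
b=cv2.resize(im[185:275,295:390],(570,540),interpolation=cv2.INTER_CUBIC)
cv2.imwrite('pics/c2.png',b)
for n,u,v,z in [('cu',166,219,65),('al',213,203,65),('rackL',149,231,25),('rackR',238,199,25),('slot',333,243,70),('nut',352,204,98),('vise',341,230,30),('jar',259,323,45),('blue',271,126,45)]: print(n,at(c,u,v,z).round(1))
```

```text
cu [565.  193.4  65. ]
al [594.6 114.5  65. ]
rackL [549.7 234.6  25. ]
rackR [611.3  78.5  25. ]
slot [529.2 -92.4  70. ]
nut [ 590.8 -121.9   98. ]
vise [ 558.1 -107.1   30. ]
jar [393.3  29.7  45. ]
blue [742.2  22.1  45. ]
```

View pics/c1.png

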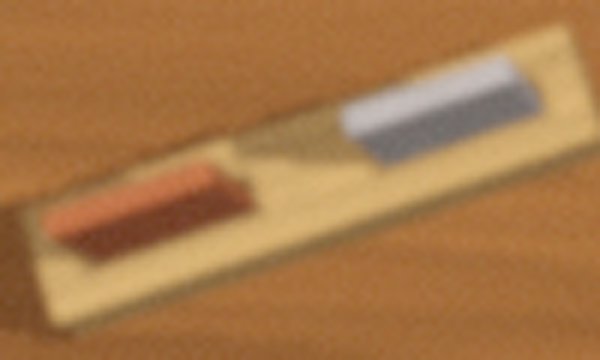

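View pics/c2.png

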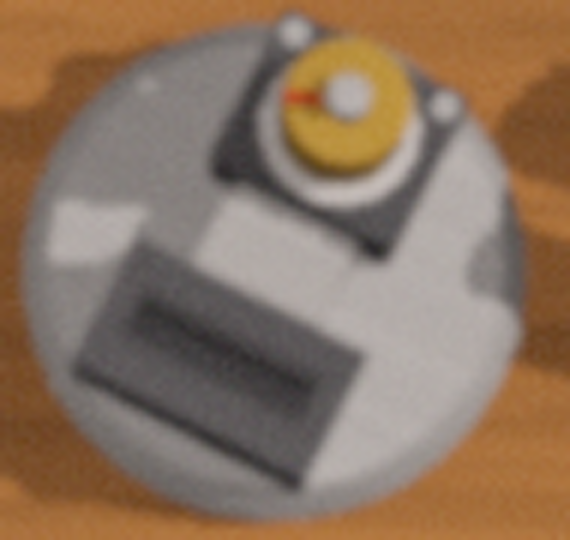

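In c1 the copper top edge runs from (45,225) to (213,175). In c2 the jaw corners are (143,240), (365,355), (298,490) and (75,375). The nut top is centred near (348,108), with its red line pointing left from the stud at (348,95).

```bash
cat >> h.py <<'E'
def go(p,yaw_y):  # target TCP, heading of tool y (deg) in world; prints shift/turn in tool axes, either half turn
    o=r.get_obs(); Rt=R.from_quat(o['eef_rot']); s=Rt.inv().apply(np.array(p)-o['position'])
    for y in (yaw_y,yaw_y+180):
        a=np.radians(y); yy=np.array([np.cos(a),np.sin(a),0]); zz=np.array([0,0,-1.]); xx=np.cross(yy,zz)
        print('shift',s.round(1),'turn',(Rt.inv()*R.from_matrix(np.c_[xx,yy,zz])).as_rotvec().round(3))
    print('q',o['joint_positions'].round(2),'pos',o['position'].round(1),'F',o['force'].round(1),'t',o['time_s'],'open',o['opening'],'ff',o['finger_force'])
def ang(d): return np.degrees(np.arctan2(d[1],d[0])).round(1)
E
python3 - <<'E'
from h import *
c,p=load('pics/top.png')
f1=lambda u,v,z:at(c,140+u/6,185+v/6,z)
f2=lambda u,v,z:at(c,295+u/6,185+v/6,z)
cu=f1(128,202,65);print('cu',cu,'al',f1(430,97,65),'edge',ang(f1(213,175,65)-f1(45,225,65)),ang(f1(430,97,65)-cu))
J=[f2(*q,70) for q in [(143,240),(365,355),(298,490),(75,375)]]
print('jaw',np.mean(J,0),ang(J[0]-J[3]),ang(J[1]-J[2]),ang(J[1]-J[0]),np.linalg.norm(J[1]-J[0]),np.linalg.norm(J[0]-J[3]))
print('nut',f2(348,108,97),'stud',f2(348,95,105),ang(f2(348,108,97)-np.mean(J,0)),np.linalg.norm((f2(348,108,97)-np.mean(J,0))[:2]),'red',ang(f2(288,98,97)-f2(348,108,97)))
cw=r.camera('wrist');print(cw['T_tool_cam'],cw['fx'])
go([cu[0],cu[1],190],21)
E
```

```text
cu [565.40508607 201.47364746  65.        ] al [597.76944245 116.94475908  65.        ] edge -71.8 -69.0
jaw [524.46274525 -90.28924277  70.        ] -25.1 -25.4 -116.5 70.2444870487046 42.809097655964734
nut [ 592.75418291 -123.59633069   97.        ] stud [ 594.63450771 -123.06726353  105.        ] -26.0 75.9808039196031 red 81.5
[[-2.38533675e-05 -9.55393429e-01 -2.95336072e-01  8.04839018e+01]
 [ 9.99999997e-01 -4.57954196e-05  6.73784119e-05 -2.81423402e-02]
 [-7.78979313e-05 -2.95336070e-01  9.55393427e-01 -1.58434430e+02]
 [ 0.00000000e+00  0.00000000e+00  0.00000000e+00  1.00000000e+00]] 399.5029426751141
shift [454.3 282.4  36.3] turn [ 1.000e-03  1.000e-03 -2.307e+00]
shift [454.3 282.4  36.3] turn [ 0.001 -0.001  0.834]
q [ 1.49  0.36  0.01 -0.   -1.22 -0.29] pos [243.9 629.  225.9] F [0.2 0.3 0.1] t 0.15 open 87.36520433060383 ff 0.0
```

```bash
python3 -m creep '[454,282,20,0,0,0.834,0, 454,282,20,0,0,0.834,0, 454,282,20,0,0,0.834,0, 454,282,20,0,0,0.834,0, 454,282,20,0,0,0.834,0, 454,282,20,0,0,0.834,0, 454,282,20,0,0,0.834,0, 454,282,20,0,0,0.834,0, 454,282,20,0,0,0.834,0, 454,282,20,0,0,0.834,0, 454,282,20,0,0,0.834,0, 454,282,20,0,0,0.834,0, 454,282,20,0,0,0.834,0, 454,282,20,0,0,0.834,0, 454,282,20,0,0,0.834,0, 454,282,20,0,0,0.834,0]' 40
python3 - <<'E'
from h import *
snap('wrist','pics/w1.png'); go([565.4,201.5,190],21)
E
```

```text
time_s: 1.75
position: [564.9, 203.3, 206.7]
eef_rot: [0.825, -0.566, 0.0, -0.0]
force: [0.4, -0.3, 1.1]
opening: 87.8
finger_force: 0.0
shift [ 1.8  0.2 16.7] turn [-0.   -0.   -3.14]
shift [ 1.8  0.2 16.7] turn [-0.     0.     0.002]
q [ 0.67  0.25 -0.19 -0.   -1.13 -0.3 ] pos [564.9 203.2 206.7] F [0.4 0.2 0.4] t 1.8 open 87.52949100246407 ff 0.0
```

View pics/w1.png

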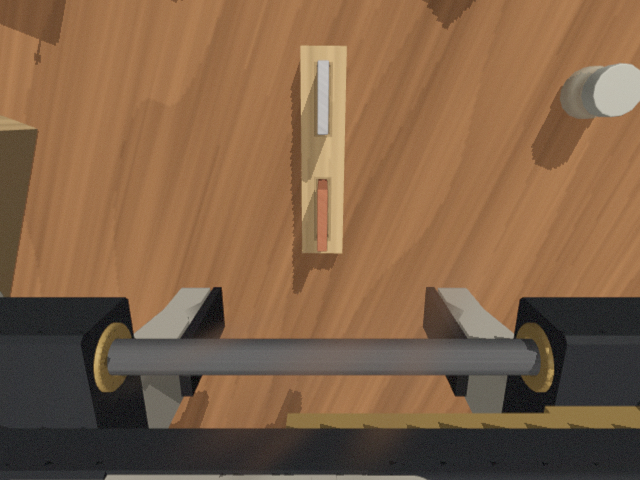

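The wrist view shows the copper top face spanning (317–328, 180–251) with its long edge vertical in the picture. The aluminium blank is at (323,97).

Run:
```python
from h import *
c,p=load('pics/w1.png')
A=at(c,322.3,180,65,p);B=at(c,322.3,251,65,p);print(A,B,np.linalg.norm(A-B),ang(A-B))
A2=at(c,323.5,60,65,p);B2=at(c,322.3,135,65,p);print(A2,B2,np.linalg.norm(A2-B2))
cols=im=c['pixels'].astype(int)
for v in (185,200,215,230,245):
    row=im[v,305:345]; m=(row[:,0]-row[:,1]>45)&(row[:,0]>110); print(v,np.where(m)[0]+305)
m=(A+B)/2; go([m[0],m[1],41],ang(A-B)+90)
```

```text
[578.0088255  172.43732635  65.        ] [557.70592052 225.13568583  65.        ] 56.47410948904785 -68.9
[607.09221602  94.64169906  65.        ] [589.80702501 141.81383874  65.        ] 50.23931318275414
185 [318 319 320 321 322 323 324 325 326]
200 [317 318 319 320 321 322 323 324 325 326 327]
215 [317 318 319 320 321 322 323 324 325 326]
230 [317 318 319 320 321 322 323 324 325 326 344]
245 [317 318 319 320 321 322 323 324 325 326]
shift [  5.2  -1.1 165.7] turn [-0.    -0.    -3.141]
shift [  5.2  -1.1 165.7] turn [-0.  0.  0.]
q [ 0.67  0.25 -0.19 -0.   -1.13 -0.3 ] pos [564.9 203.2 206.7] F [0.4 0.2 0.4] t 1.8 open 87.52949100246407 ff 0.0
```

```bash
python3 -m creep '[2,-1,60,0,0,0,0, 2,-1,100,0,0,0,0.3, 2,-1,140,0,0,0,0.5, 2,-1,160,0,0,0,0.5, 2,-1,165,0,0,0,0.5, 2,-1,165,0,0,0,0.5, 2,-1,165,0,0,0,1, 2,-1,165,0,0,0,1, 2,-1,165,0,0,0,1, 2,-1,165,0,0,0,1, 2,-1,165,0,0,0,1, 2,-1,165,0,0,0,1, 2,-1,165,0,0,0,1]' 40
```

```text
time_s: 3.1
position: [567.2, 200.9, 41.9]
eef_rot: [0.824, -0.566, 0.0, -0.0]
force: [-1.2, -0.4, 3.5]
opening: 7.5
finger_force: 40.0
```

```bash
python3 -m creep '[0,0,-40,0,0,0,1, 0,0,-80,0,0,0,1, 0,0,-110,0,0,0,1, 0,0,-115,0,0,0,1]'
python3 - <<'E'
from h import *
go([524.5,-90.3,150],154.3)
E
```

```text
time_s: 3.5
position: [568.8, 201.8, 160.6]
eef_rot: [0.824, -0.566, 0.001, -0.003]
force: [0.6, 0.6, -2.5]
opening: 7.9
finger_force: 40.0
shift [256.7 146.3   9.4] turn [-0.005  0.003  0.816]
shift [256.7 146.3   9.4] turn [-0.004 -0.007 -2.326]
q [ 0.66  0.29 -0.25  0.   -1.03 -0.3 ] pos [568.8 201.8 160.6] F [ 0.6  0.6 -2.5] t 3.5 open 7.9424463265535 ff 39.99747633934021
```

```bash
python3 -m creep '[257,146,10,0,0,0.815,1, 257,146,10,0,0,0.815,1, 257,146,10,0,0,0.815,1, 257,146,10,0,0,0.815,1, 257,146,10,0,0,0.815,1, 257,146,10,0,0,0.815,1, 257,146,10,0,0,0.815,1, 257,146,10,0,0,0.815,1, 257,146,10,0,0,0.815,1, 257,146,10,0,0,0.815,1, 257,146,10,0,0,0.815,1]'
python3 - <<'E'
from h import *
snap('wrist','pics/w2.png'); go([524.5,-90.3,150],154.3)
E
```

```text
time_s: 4.6
position: [523.2, -90.4, 146.4]
eef_rot: [-0.533, 0.846, 0.0, -0.0]
force: [-0.3, 0.4, -2.1]
opening: 7.3
finger_force: 40.0
shift [-0.7 -1.1 -3.5] turn [0.    0.    0.002]
shift [-0.7 -1.1 -3.5] turn [-0.     0.    -3.139]
q [ 0.2   0.19 -0.42 -0.   -0.96 -0.64] pos [523.2 -90.5 146.5] F [-0.7  0.1 -2. ] t 4.65 open 7.952240409562239 ff 39.997501373291016
```

View pics/w2.png

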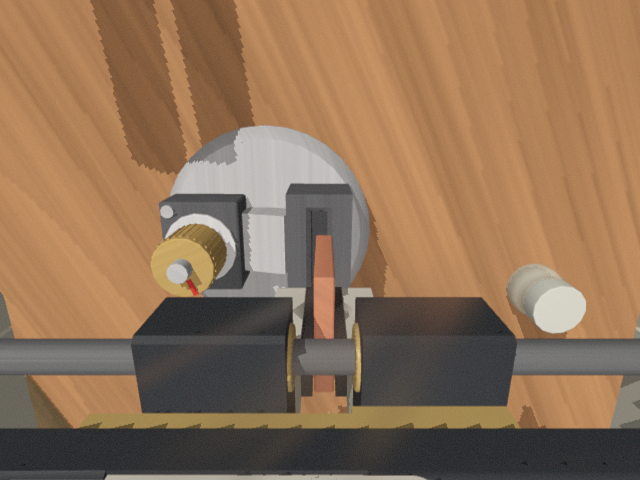

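Run:
```python
import cv2
im=cv2.imread('pics/w2.png')
cv2.imwrite('pics/c3.png',cv2.resize(im[170:295,260:380],(576,600),interpolation=cv2.INTER_CUBIC))
```

```text
(no output)
```

View pics/c3.png

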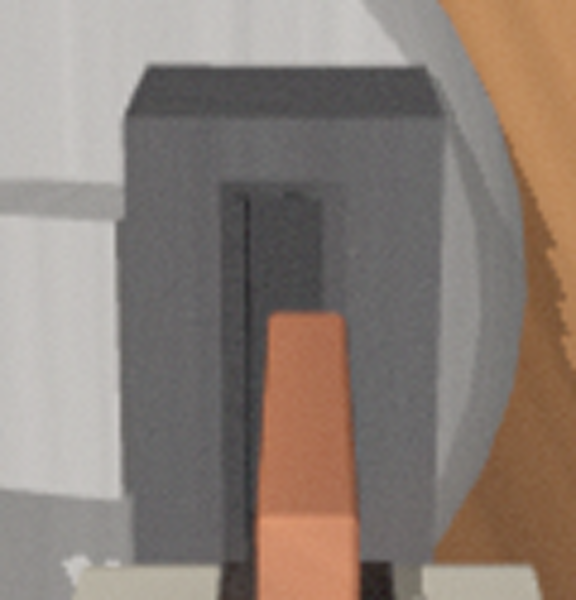

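The crop shows the plate's lower end edge at about (269–344, 315) and its top end edge at (258–358, 515). The jaw's top corners are (127,116) and (444,116), and the slot mouth's end spans 221–342 at row 183.

Run:
```python
from h import *
c,p=load('pics/w2.png')
f=lambda u,v,z:R.from_quat(p[1]).inv().apply(at(c,260+u/4.8,170+v/4.8,z,p)-p[0]).round(1)
zt=p[0][2]
print('plate bot',f(269,315,zt-31),f(344,315,zt-31),'top',f(258,515,zt+24),f(358,515,zt+24))
print('jaw',f(127,116,70),f(444,116,70),f(133,560,70),f(436,560,70))
print('slot',f(221,183,70),f(342,183,70),f(221,540,70))
```

```text
plate bot [23. -4. 31.] [23.   3.8 31. ] top [ 23.8  -3.8 -24. ] [ 23.8   3.8 -24. ]
jaw [ 35.  -22.3  76.4] [35.  17.  76.4] [-24.8 -23.2  76.4] [-24.8  17.2  76.4]
slot [ 26.5 -10.8  76.4] [26.5  4.4 76.4] [-21.9 -11.4  76.4]
```

```bash
python3 -m creep '[-0.7,-2.6,15,0,0,0.006,1, -0.7,-2.6,30,0,0,0.006,1, -0.7,-2.6,40,0,0,0.006,1, -0.7,-2.6,45,0,0,0.006,1, -0.7,-2.6,48,0,0,0.006,1, -0.7,-2.6,51,0,0,0.006,1]'
```

```text
time_s: 5.25
position: [525.9, -91.8, 95.8]
eef_rot: [-0.53, 0.848, -0.0, 0.0]
force: [0.4, -0.6, -1.6]
opening: 7.9
finger_force: 40.0
```

```bash
python3 -m creep '[0,0,3,0,0,0,1, 0,0,6,0,0,0,1, 0,0,9,0,0,0,1, 0,0,11,0,0,0,1, 0,0,13,0,0,0,1, 0,0,15,0,0,0,1, 0,0,16,0,0,0,1, 0,0,17,0,0,0,1]'
```

```text
time_s: 6.05
position: [525.6, -92.0, 78.5]
eef_rot: [-0.53, 0.848, 0.0, -0.0]
force: [0.0, 0.3, -1.9]
opening: 7.6
finger_force: 40.0
```

Sliding freely so far. Press the last bit home until it bottoms.

```bash
python3 -m creep '[0,0,0.7,0,0,0,1, 0,0,1.4,0,0,0,1, 0,0,2,0,0,0,1, 0,0,2.3,0,0,0,1, 0,0,2.3,0,0,0,1]'
```

```text
time_s: 6.55
position: [525.7, -92.0, 76.8]
eef_rot: [-0.53, 0.848, -0.0, 0.0]
force: [-2.9, 0.9, 4.2]
opening: 7.9
finger_force: 40.0
```

```bash
python3 -m creep '[0,0,2,0,0,0,0.7, 0,0,2,0,0,0,0.7, 0,0,2,0,0,0,0.7, 0,0,2,0,0,0,0.7, 0,0,2,0,0,0,0.7, 0,0,-20,0,0,0,0.7, 0,0,-60,0,0,0,0.7, 0,0,-100,0,0,0,0.4, -30,0,-110,0,0,0,0, -60,0,-110,0,0,0,0,-60,0,-110,0,0,0,0]'
python3 - <<'E'
from h import *
snap('wrist','pics/w3.png'); go([525.7+76*np.cos(np.radians(-25.7)),-92+76*np.sin(np.radians(-25.7)),115],154.3)
E
```

```text
time_s: 7.65
position: [553.6, -35.8, 187.0]
eef_rot: [-0.531, 0.848, -0.0, 0.001]
force: [-0.2, -1.3, -1.2]
opening: 52.5
finger_force: 0.0
shift [ 61.1 -76.   71.4] turn [-0.     0.    -0.004]
shift [ 61.1 -76.   71.4] turn [1.000e-03 0.000e+00 3.138e+00]
q [ 0.29  0.19 -0.32 -0.   -1.06 -0.74] pos [552.5 -36.8 186.4] F [ 0.4 -0.3 -0.6] t 7.7 open 56.54000550793545 ff 0.0
```

View pics/w3.png

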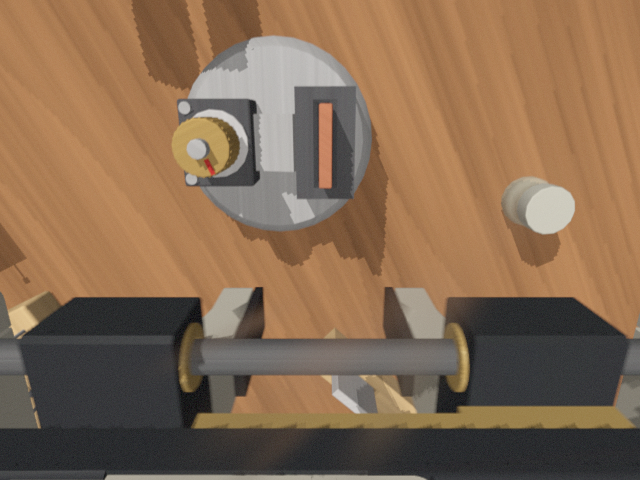

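Run:
```python
from h import *
c,p=load('pics/w3.png')
im=c['pixels'].astype(int)
m=(im[...,0]-im[...,1]>90)&(im[...,1]<60); v,u=np.where(m[100:200,160:260]); print('red px',len(u),u.min()+160,u.max()+160,v.min()+100,v.max()+100)
Rt=R.from_quat(p[1]).inv(); f=lambda u,v,z:Rt.apply(at(c,u,v,z,p)-p[0]).round(1)
N=f(205.5,147,96.8);print('nut',N,'stud',f(197,149,105)); 
w=lambda u,v,z:at(c,u,v,z,p)
Nw=w(205.5,147,96.8); print(Nw,'red',ang(w(213,174,96.8)-w(204,160,96.8)),'from c',ang(w(213,174,96.8)-Nw),'tip r',np.linalg.norm(w(213,174,96.8)-Nw))
P=[w(*q,100) for q in [(319,103),(332,103),(332,188),(319,188)]]
pc=np.mean(P,0);print('plate',pc,ang(P[0]-P[3]),ang(Nw-pc),np.linalg.norm((Nw-pc)[:2]))
```

```text
red px 43 205 213 159 172
nut [ 61.4 -72.1  90.2] stud [ 60.9 -74.8  82. ]
[ 591.78482122 -122.49849799   96.8       ] red 93.5 from c 75.2 tip r 16.69672985397517
plate [525.96017582 -90.92628471 100.        ] -116.1 -25.6 73.00471624543133
```

The plate is home at (326,145) and upright, and the nut top is at (206,147). The thread angle is about 1.95 rad. Now moving over the nut, pre-turned counter-clockwise.

```bash
python3 -m creep '[61,-75,30,0,0,-0.9,0.3, 61,-75,30,0,0,-0.9,0.3, 61,-75,30,0,0,-0.9,0.3, 61,-75,30,0,0,-0.9,0.3, 61,-75,30,0,0,-0.9,0.3, 61,-75,30,0,0,-0.9,0.3, 61,-75,30,0,0,-0.9,0.3, 61,-75,60,0,0,-0.9,0.3, 61,-75,85,0,0,-0.9,0.3, 61,-75,105,0,0,-0.9,0.3, 61,-75,115,0,0,-0.9,0.3, 61,-75,115,0,0,-0.9,0.3]' 30
python3 - <<'E'
from h import *
go([593.6,-124,71],0)
E
```

```text
time_s: 8.9
position: [591.5, -126.0, 69.9]
eef_rot: [0.845, -0.534, -0.001, 0.001]
force: [0.0, -0.1, -0.1]
opening: 61.0
finger_force: 0.0
shift [-0.9 -2.8 -1.1] turn [-1.000e-03  4.000e-03 -2.698e+00]
shift [-0.9 -2.8 -1.1] turn [0.003 0.    0.444]
q [ 0.11  0.39 -0.34 -0.   -0.85  0.33] pos [ 591.5 -126.    69.9] F [ 0.  -0.1 -0.1] t 8.9 open 61.00655969216681 ff 0.0
```

```bash
python3 -m creep '[-0.7,-2.5,0,0,0,0,0.3, -0.7,-2.5,0,0,0,0,1, -0.7,-2.5,0,0,0,0,1, -0.7,-2.5,0,0,0,0,1, -0.7,-2.5,0,0,0,0,1, -0.7,-2.5,0,0,0,0,1, -0.7,-2.5,0,0,0,0,1]' 30
```

```text
time_s: 9.6
position: [595.3, -123.8, 71.8]
eef_rot: [0.846, -0.533, 0.001, -0.0]
force: [1.6, 1.9, 2.2]
opening: 35.5
finger_force: 30.0
```

```bash
python3 -m creep '[0,0,0.15,0,0,0.14,1, 0,0,0.3,0,0,0.28,1, 0,0,0.4,0,0,0.42,1, 0,0,0.55,0,0,0.56,1, 0,0,0.7,0,0,0.7,1, 0,0,0.8,0,0,0.84,1, 0,0,0.95,0,0,0.98,1, 0,0,1.1,0,0,1.12,1, 0,0,1.2,0,0,1.26,1, 0,0,1.35,0,0,1.4,1, 0,0,1.4,0,0,1.5,1, 0,0,1.4,0,0,1.5,1]'
python3 -c "
from h import *
o=r.get_obs();print(o['ft_torque'],o['joint_efforts'][5],o['joint_positions'],R.from_quat(o['eef_rot']).as_euler('zyx'))"
```

```text
time_s: 10.8
position: [594.7, -123.5, 70.3]
eef_rot: [-0.255, 0.967, 0.0, 0.0]
force: [-0.8, 5.3, 5.3]
opening: 35.5
finger_force: 30.0
[ 2.02590333  0.14442346 -0.05351332] -1.442296989262104 [ 1.16171546e-01  3.89923790e-01 -3.33395069e-01 -5.85313173e-04
 -8.46908215e-01 -1.17109775e+00] [ 2.62610993e+00  5.14669738e-04 -3.14109108e+00]
```

```bash
G='from h import *
o=r.get_obs();print(o["ft_torque"],o["joint_efforts"][5],o["joint_positions"][5],R.from_quat(o["eef_rot"]).as_euler("zyx")[0])'
python3 -m creep '[0,0,0.1,0,0,0.08,1, 0,0,0.15,0,0,0.16,1, 0,0,0.2,0,0,0.24,1, 0,0,0.2,0,0,0.24,1]'; python3 -c "$G"
python3 -m creep '[0,0,0.1,0,0,0.08,1, 0,0,0.15,0,0,0.16,1, 0,0,0.15,0,0,0.16,1]'; python3 -c "$G"
python3 -m creep '[0,0,0.1,0,0,0.08,1, 0,0,0.15,0,0,0.16,1, 0,0,0.15,0,0,0.16,1]'; python3 -c "$G"
```

```text
time_s: 11.2
position: [594.6, -123.4, 70.0]
eef_rot: [-0.138, 0.99, 0.0, 0.0]
force: [-1.1, 5.2, 5.1]
opening: 35.4
finger_force: 30.0
[ 2.27246245  0.18733187 -0.05529628] -0.9485514834523201 -1.408938714534456 2.863935010709974
time_s: 11.5
position: [594.7, -123.4, 69.9]
eef_rot: [-0.059, 0.998, 0.0, 0.0]
force: [-1.2, 6.9, 5.1]
opening: 35.7
finger_force: 30.0
[2.47879232 0.2149193  0.00363562] -0.9442918002605438 -1.568923877245711 3.0239382468204496
time_s: 11.8
position: [593.9, -123.3, 69.7]
eef_rot: [0.021, 1.0, 0.0, -0.001]
force: [-3.5, 7.2, 8.5]
opening: 35.2
finger_force: 30.0
[2.80519957 1.22808983 0.62230552] -1.6413237154483795 -1.7279655882348375 -3.10050773347021
```

```bash
G='from h import *
o=r.get_obs();print(o["ft_torque"],o["joint_efforts"][5],o["joint_positions"][5],R.from_quat(o["eef_rot"]).as_euler("zyx")[0])'
python3 -m creep '[0,0,0,0,0,0.05,1, 0,0,0,0,0,0.1,1, 0,0,0,0,0,0.1,1]'; python3 -c "$G"
```

```text
time_s: 12.1
position: [593.4, -123.2, 69.7]
eef_rot: [0.07, 0.998, 0.0, -0.001]
force: [-4.8, 8.2, 8.5]
opening: 35.3
finger_force: 30.0
[3.18039799 1.74697259 0.7244586 ] -1.3549328595399857 -1.8268440448379863 -3.0016517520182244
```

Bottomed: the torque has saturated at about 0.7 N m. Backing off.

```bash
python3 -m creep '[0,0,-0.15,0,0,-0.14,1, 0,0,-0.3,0,0,-0.28,1, 0,0,-0.4,0,0,-0.42,1, 0,0,-0.55,0,0,-0.56,1, 0,0,-0.7,0,0,-0.7,1, 0,0,-0.8,0,0,-0.84,1, 0,0,-0.95,0,0,-0.98,1, 0,0,-1.1,0,0,-1.12,1, 0,0,-1.2,0,0,-1.26,1, 0,0,-1.35,0,0,-1.4,1, 0,0,-1.5,0,0,-1.52,1, 0,0,-1.5,0,0,-1.62,1,0,0,-1.5,0,0,-1.62,1]'
python3 - <<'E'
from h import *
o=r.get_obs();print(o["ft_torque"],R.from_quat(o["eef_rot"]).as_euler("zyx")[0])
for n in('scene','top','wrist'): snap(n,f'pics/e_{n}.png')
a=cv2.imread('pics/e_scene.png')[180:290,250:380]; b=cv2.imread('pics/e_wrist.png')
a=cv2.resize(a,(355,300),interpolation=cv2.INTER_CUBIC); b=cv2.resize(b,(400,300)); cv2.imwrite('pics/e.png',np.hstack([a,b]))
E
```

```text
time_s: 13.4
position: [595.0, -125.0, 71.4]
eef_rot: [-0.675, 0.738, -0.001, -0.0]
force: [1.0, -4.1, 3.1]
opening: 35.5
finger_force: 30.0
[-1.56702626 -0.55625217  0.04051709] 1.660399968367806
```

View pics/e.png

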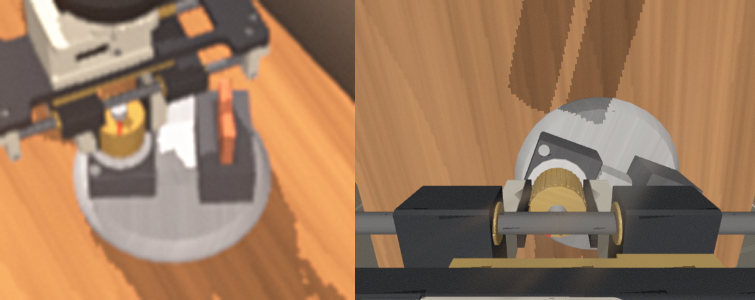

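The scene crop shows the blank standing upright in the slot, well clear of the fingers. Both views show the red line near the stud, so I'll check its heading numerically.

Run:
```python
from h import *
for n in('scene','wrist'):
    c,p=load(f'pics/e_{n}.png'); im=c['pixels'].astype(int)
    m=(im[...,0]-im[...,1]>90)&(im[...,0]-im[...,2]>100)&(im[...,1]<100)
    reg=np.zeros_like(m)
    if n=='scene': reg[210:240,285:305]=1
    else: reg[320:410,280:380]=1
    v,u=np.where(m&reg); print(n,len(u))
    if len(u)>1:
        X=np.array([at(c,a,b,96.5,p) for a,b in zip(u,v)]); mean=X.mean(0); ce=np.array([594.5,-124.5,96.5])
        d=np.linalg.svd((X-mean)[:,:2])[2][0]; print(mean,'heading from centre',ang(mean-ce),'axis',ang(d),'thread',np.radians(ang(mean-ce)+25.7))
```

```text
scene 2
[ 597.97131618 -114.91367791   96.5       ] heading from centre 70.1 axis 151.9 thread 1.6720254234105676
wrist 19
[ 602.40627963 -107.90061706   96.5       ] heading from centre 64.5 axis 168.0 thread 1.5742869852988852
```

The red line puts the thread at about 1.57–1.67 rad, within the limits and matching the turn made. Handing in.

```bash
python3 -c "
from bench import r
print(r.job_done())"
```

```text
the job is handed in; nothing more can be done
None
```

I handed the job in (no verdict was returned): the copper blank is fully home and upright in the vise slot, and the nut was bottomed, backed off about 1.6 rad and is still held in the gripper at 30 N.

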